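# Roll a bearing up the gutter and shut the keeper

### The arm

A 6-joint arm with a two-finger parallel gripper is mounted at the origin on the work surface. World frame = base frame: x ahead of the robot, y to its left, z up, the work surface at z = 0. Lengths are in m, angles in rad, forces in N, time in s.
With the tool pointing down it reaches from about 0.425 to 0.95 m from the base axis. Payload 3.5 kg.
Tool frame: the origin (TCP) lies at the centre of the arm's flange, where the gripper is bolted on; the fingertips stand 173 mm ahead of it and the grasp point (between the pads) lies 155 mm ahead of it (ctrl.grip_depth is the distance from the TCP to the grasp point, in m); z points along the fingers, y is the line along which they close (so a half turn about z gives the same grasp; the last joint's range is limited). The gripper opens to 85 mm and grips with 20 to 120 N. Pads are 22 mm wide; open, the fingers measure 114 mm over their backs; the gripper's body (76 mm by 85 mm) begins 54 mm behind the grasp point. The pads swing forward as they close: fully open they stand 13 mm farther back than shut.
Start: joints at [1.099, 0.286, 1.577, -0, 1.279, -0.15], TCP at [0.213, 0.64, 0.405] pointing down, gripper open.
Joint ranges: [-2.77, 2.77], [-0.9, 2.22], [0.21, 2.48], [-1.53, 4.67], [0.24, 2.81], [-2.84, 2.84]. Speed limits (rad/s): [2.79, 2.79, 3.14, 3.14, 3.14, 3.14].

### API

Orientations are given as a unit quaternion [x, y, z, w].
In Python, from cell import readout, viewer, ctrl gives the robot as it stands. The module is installed in compiled form; this text tells all that it offers.
- The arm moves only by the tool carry_out, never from a script. Its argument "plan" is a list of rows, each an object with "translation": the shift along the world's x, y, z scaled (see below), a list of three; "angular": the turn, a rotation vector about the world's x, y, z scaled (see below), a list of three. In form: [{"translation": [x, y, z], "angular": [rx, ry, rz]}, ...]. A call has 1 to 10 rows; each row shifts and turns the commanded pose from where the row before left it; what a row does not reach is not made up. The controller multiplies each number of a shift by 2.5 cm and each number of a turn by 6 degrees. A row lasts 1/10 s, in which the tool goes at most 50 mm and 8.59 degrees, less where a joint would pass 70% of its speed; a pose out of reach is approached as far as the arm can. A call with a number of a shift or a turn outside -1 to 1 is refused whole. A call with a gripper value outside its range is refused whole. "jaw" is the closure, from 0 (fully open) to 1 (shut), set as the call begins (left out, the last holds). The fingers move at their own pace and stop on an object; "force" is the grip in N (left out, the last holds). Time passes only in rows, so rows that do not move let the fingers close. It gives the time, the measured TCP pose, the force, the opening and the grip force at its end, in the units of the state.
- readout.get_obs(): the state, without advancing time (a new reading comes with each control period).
- viewer.get_image(name): name is "scene" or "side" or "wrist"; returns a dict with "img" (420x560x3 uint8, red, green, blue), "camera_matrix" (3x3 intrinsics, pixels), "k1" (the pictures are not rectified: a ray, as slopes to the right and down, at radius r is drawn at 1 + k1 r^2 times it, then the intrinsics apply), "R" (3x3) and "t" (3): a world point X has camera coordinates R X + t; the wrist camera has in their place "mount" (4x4, takes a point from camera to tool coordinates, whose origin is the TCP and whose axes are the flange's). Camera axes: x right, y down, z forward; pixel columns grow to the right and rows downward; lengths in m; the calibration is good to about 2 mm. A picture is of the moment at which its call begins: read the wrist's pose just before it. There is no depth.
- ctrl.close_job(): hands the job in; it is judged then, once.
The state is a dict: "clock": time; "joints": joint angles; "dq": joint speeds; "joint_efforts": joint torques, N m; "position": TCP position; "orientation": TCP orientation; "wrist_force": force on the tool from outside, world axes, zero at the start; "moment": the same for the moment, N m; "finger_gap": opening from 0.0 (shut) to 1.0 (fully open); "grasp_force": force on a finger pad.
Only numpy, scipy, OpenCV 4.12 (cv2) and the standard library are available. Lean on these libraries where they do the work, as an engineer would, in place of code of your own. Each camera call takes 0.05 s, during which the arm holds its last target. There are 200 camera calls.

### The job

Push the big steel bearing up the sloped aluminium gutter with the fingertips until it drops over the ridge into the black seat against the red end stop, where it cannot roll back; do not pick it up or lift it out of the gutter. Then push the yellow keeper bar by its tab all the way round until it lies square across the gutter behind the bearing. Leave the other things on the bench where they are.

Things in the scene. Friction and masses are not known exactly. Their poses are not given: they have to be found in the camera images.
- bearing: Sealed steel ball bearing on its rim in the gutter: diameter 56 mm, 28 mm wide, 0.2 to 0.4 kg, black faces, oily and slippery (friction about 0.3). Origin at its centre; its y axis is its axle (x and z turn as it rolls). It starts resting on the lip at the low end, centre at (-132, 0, 51) mm in the gutter frame. Left on the slope it rolls back.
- gutter: Fixed blue base plate 340 x 70 x 8 mm carrying an aluminium gutter that rises by 8 degrees. Origin on the bench under the plate's middle; x points uphill (level), y left looking uphill, z up. In this frame (mm) the channel floor runs from x -150, z 20 up to the ridge at x 88, z 53; then the black seat to the red stop (face x 136, top z 83). Robot's side of it: +y.
- ramp: The sloped channel, part of the gutter. Origin mid-floor at the inner face of the low lip; x up the slope, z square to the floor. 240 mm from lip to ridge, 32 mm wide inside; walls 4 mm thick, 14 mm above the floor. The lip is 10 mm above the floor, 6 mm thick: a fingertip can stand above it behind the bearing. A rolling bearing's centre is 28 mm above the floor.
- seat (a point): Centre of the bearing when fully home in the seat, touching the red stop; at (108, 0, 75) mm in the gutter frame. The black seat's floor is 5 mm below the ridge, 48 mm long, and leans 4 degrees down to the stop; its walls are 18 mm high. The bearing has about 2 mm of play there.
- keeper (a joint): Angle of the yellow keeper bar, rad. 2.0 (end stop) = shut, square across the gutter, its tab past the right wall, 6 mm clear of the seated bearing. Lower = open: at 0.43 it points straight downhill beside the gutter, at 0 a further 25 degrees outwards. Shuts anticlockwise seen from above; starts at 0 to 0.5; light friction (0.03 N m) holds it where left.
- keeper_hinge (a point): Point on the keeper's upright hinge axis at the middle of the bar's height, left of the gutter; at (70, 34, 75) mm in the gutter frame. The bar is 7 mm thick and 14 mm high; its underside is 15 mm above the ridge.
- keeper_tab (a point): Centre of the flat yellow tab at the bar's free end, 72 mm from the hinge axis, 13 mm above the bar's middle: 24 mm along the bar, 7 mm thick, 40 mm high (7 mm below to 33 mm above the bar's middle). Axes: x from the hinge along the bar, y the way the bar moves as it shuts (push on the -y face), z up.
- impeller: Bystander: cast aluminium fan wheel lying flat, 110 mm across, 24 mm high at the hub, beyond the gutter. Origin under its centre.
- spare_ring: Bystander: steel ring lying flat, 60 mm across, 14 mm high, on the robot's side of the gutter near its low end. Origin under its centre.
- socket: Bystander: chrome socket standing up, 28 mm across, 42 mm high. Origin under its centre.
- screwdriver: Bystander: screwdriver with an orange handle lying on the bench. Origin at its middle, underneath.
- pad: Bystander: black sanding pad lying flat, 124 mm across, 10 mm high. Origin under its centre.
- can: Bystander: blue can, 52 mm across, 130 mm high. Origin under its centre.
- screw_cup: Bystander: shallow steel bowl, 76 mm across, 40 mm high. Origin under its centre.
Things that resemble listed ones, but are neither listed nor needed, are in the scene too. Leave any orange or pink look-alike of the bearing alone.

How it is judged:
On the way, in this order (a step that is already met when the one before it is completed fails the run):
1. the bearing lies in the seat against the red stop, with the keeper still open (distance between bearing and seat below 0.005 m and value of joint keeper below 1.2 rad), for 0.2 s.
2. the keeper is swung square across the gutter behind the seated bearing (distance between bearing and seat below 0.005 m and value of joint keeper above 1.87 rad), for 0.2 s.
At the end, for the whole second after the job is handed in: The bearing is at rest in the seat, its centre within 5 mm of the seat point, and the keeper stands at 1.87 rad or more (within about 7 degrees of square across) (all of step 2 and linear speed of bearing below 0.02 m/s); the robot touches nothing.
It fails at once if the bearing is lifted: its centre rises more than 40 mm above the plane of the gutter floor (12 mm more than when rolling) (z of bearing in the frame of ramp above 0.04 m).
It fails at once if a bystander is moved more than 30 mm (distance of any of impeller, spare_ring, socket, screwdriver, pad, can, screw_cup from where it was at the start of the episode above 0.03 m).
It also fails if it takes over 54 s, if anything falls off the work surface, if the arm or the gripper's body presses on something with over 40 N, if the wrist force passes 120 N, or if a joint passes its speed limit or range.

## Working session

There is one attempt and no reset: what is moved stays moved. The work goes in short steps, Python scripts to look and compute and a tool call to move; the robot and the scene stay as the last step left them, time stands still between calls to the robot, and variables do not carry over. Pictures are saved under pics/ and viewed, at most 10 in all, crops included, and the job is handed in when it is done.

Besides the shell and the picture viewer there is one more tool, called after ">>>" by a JSON object that holds its "op" and its "data". carry_out: Moves the arm, as the interface text tells. Shifts and turns lie within -1 to 1; 1 stands for 2.5 cm of shift or 6 degrees of turn. Its arguments: {"type":"object","properties":{"plan":{"type":"array"},"jaw":{"type":"number"},"force":{"type":"number"}},"required":["plan"]}

```bash
mkdir -p pics
cat > h.py <<'E'
import numpy as np, cv2
from cell import readout, viewer, ctrl
from scipy.spatial.transform import Rotation as Ro
def grab(n):
    o=readout.get_obs(); d=viewer.get_image(n)
    if 'mount' in d:
        T=np.eye(4);T[:3,:3]=Ro.from_quat(o['orientation']).as_matrix();T[:3,3]=o['position']
        M=np.linalg.inv(T@np.array(d['mount'])); d['R']=M[:3,:3]; d['t']=M[:3,3]
    return d
def save(d,f): cv2.imwrite('pics/'+f,cv2.cvtColor(d['img'],cv2.COLOR_RGB2BGR))
def ray(d,uv):
    K=np.array(d['camera_matrix']);p=np.linalg.inv(K)@[uv[0],uv[1],1]
    q=p[:2].copy()
    for _ in range(30): q=p[:2]/(1+d['k1']*(q@q))
    R=np.array(d['R']);c=-R.T@np.array(d['t']);v=R.T@[q[0],q[1],1]
    return c,v/np.linalg.norm(v)
def onz(d,uv,z):
    c,v=ray(d,uv); return c+v*(z-c[2])/v[2]
def proj(d,X):
    x=np.array(d['R'])@X+np.array(d['t']);q=x[:2]/x[2];q=q*(1+d['k1']*(q@q));K=np.array(d['camera_matrix'])
    return K[:2,:2]@q+K[:2,2]
E
python3 - <<'E'
from h import *
o=readout.get_obs();print(o)
ims=[]
for n in('scene','side','wrist'):
    d=grab(n);save(d,n+'0.png');print(n,d['R'],d['t'],d['k1'],d['camera_matrix'])
E
```

```text
{'clock': 0.0, 'joints': array([ 1.09896881e+00,  2.87149606e-01,  1.57816511e+00, -7.47902722e-06,
        1.27860224e+00, -1.49980378e-01]), 'dq': array([-1.65675632e-03,  7.84129475e-05,  7.46686399e-04, -2.59655674e-03,
        1.40426518e-03,  5.46488271e-04]), 'joint_efforts': array([ 1.81768653e-03, -4.05970252e+01, -2.92631418e+01, -8.43357998e-05,
        5.66227201e-03, -5.36527793e-06]), 'position': array([0.21335882, 0.64012538, 0.40336386]), 'orientation': array([ 1.60228735e-01,  9.87079228e-01, -1.10753206e-03, -3.52117158e-04]), 'wrist_force': array([ 0.15544415, -0.26279335, -0.04263269]), 'moment': array([-0.01025726, -0.04739171,  0.01746642]), 'grasp_force': 0.0, 'finger_gap': 1.0004689707904981}
scene [[-0.63186341  0.77500377 -0.01085274]
 [ 0.56286069  0.44918616 -0.6938441 ]
 [-0.53285689 -0.44452328 -0.72004346]] [ 0.34949817 -0.26062316  1.65109942] 0.06538531017756051 [[515.04528429   0.         271.47030216]
 [  0.         515.04528429 212.68907399]
 [  0.           0.           1.        ]]
side [[-0.95845899  0.28497709  0.01201793]
 [ 0.16135335  0.57645821 -0.80103747]
 [-0.23520516 -0.76582243 -0.59849356]] [ 0.55958597 -0.02113349  1.6586338 ] -0.0029257275185761767 [[511.82104224   0.         280.67923256]
 [  0.         511.82104224 211.36831464]
 [  0.           0.           1.        ]]
wrist [[ 0.31520707  0.94902011 -0.00231086]
 [ 0.90783429 -0.30081627  0.2921412 ]
 [ 0.27655273 -0.09418285 -0.95637241]] [-0.67343003 -0.03868149  0.37897223] 0.015331259946113241 [[338.83035888   0.         281.85951549]
 [  0.         338.83035888 211.46091025]
 [  0.           0.           1.        ]]
```

View pics/scene0.png

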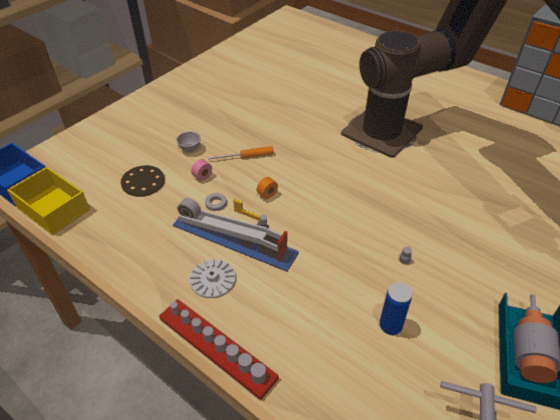

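View pics/side0.png

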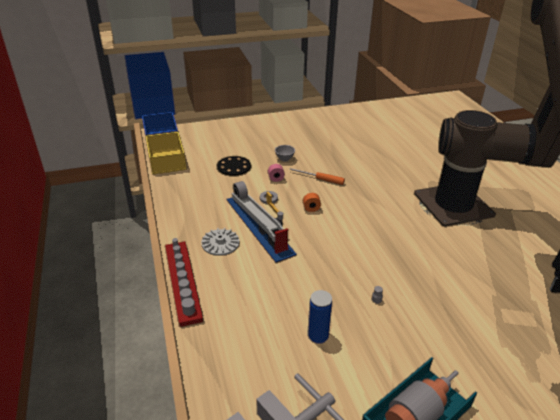

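The scene view shows the gutter's blue plate from (175,225) to (297,262), the bearing at (189,208), the red stop at (283,245) and the yellow keeper at (250,211). I'll measure the plate.

Run:
```python
from h import *
for n,box in(('scene',(165,190,310,275)),('side',(220,185,300,265))):
    d=grab(n);h=cv2.cvtColor(d['img'],cv2.COLOR_RGB2HSV)
    def pts(m):
        k=np.zeros(m.shape,np.uint8);x0,y0,x1,y1=box;k[y0:y1,x0:x1]=m[y0:y1,x0:x1];return k
    m=pts(((h[...,0]>100)&(h[...,0]<125)&(h[...,1]>110)&(h[...,2]>40)).astype(np.uint8))
    c=np.argwhere(m)[:,::-1]
    P=np.array([onz(d,p,.008)[:2] for p in c])*1000
    r=cv2.minAreaRect(P.astype(np.float32));print(n,len(c),r,cv2.boxPoints(r).round())
    m=pts(((h[...,0]>22)&(h[...,0]<32)&(h[...,1]>200)).astype(np.uint8))
    print('yellow',m.sum())
    q=cv2.resize(d['img'][box[1]-30:box[3]+5,box[0]-10:box[2]+10],None,fx=4,fy=4,interpolation=cv2.INTER_CUBIC)
    cv2.imwrite(f'pics/c_{n}.png',cv2.cvtColor(q,cv2.COLOR_RGB2BGR)[:600,:800]);print(q.shape)
```

```text
scene 708 ((638.6702880859375, -58.092803955078125), (64.57763671875, 334.979248046875), 13.41859245300293) [[ 568.   97.]
 [ 646. -229.]
 [ 709. -214.]
 [ 631.  112.]]
yellow 11
(480, 660, 3)
side 628 ((646.36669921875, -56.02976989746094), (64.10858917236328, 337.24493408203125), 16.355915069580078) [[ 568.   97.]
 [ 663. -227.]
 [ 725. -209.]
 [ 630.  115.]]
yellow 0
(460, 400, 3)
```

View pics/c_scene.png

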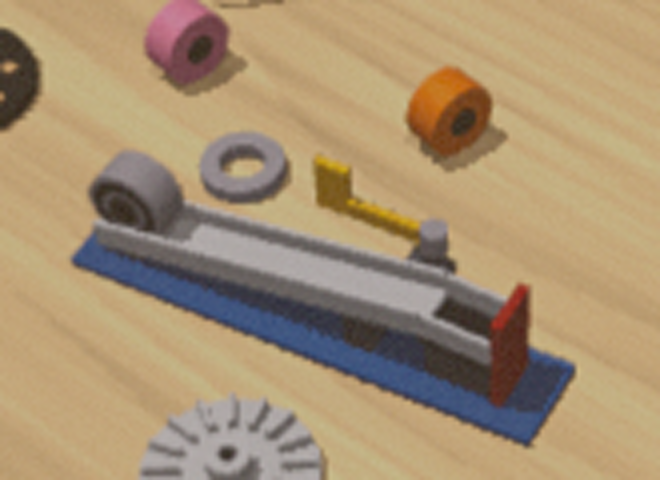

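The gutter rises towards world +y, at a yaw of about 105°. The keeper is open with its tab at crop (332,180), and the ring lies beside the low end. I'll move above it for a close look.

>>> {"op": "carry_out", "data": {"plan": [{"translation":[0.57,-0.99,0],"angular":[0,0,-0.35]},{"translation":[0.57,-0.99,0],"angular":[0,0,-0.35]},{"translation":[0.57,-0.99,0],"angular":[0,0,-0.35]},{"translation":[0.57,-0.99,0],"angular":[0,0,-0.35]},{"translation":[0.57,-0.99,0],"angular":[0,0,-0.35]},{"translation":[0.57,-0.99,0],"angular":[0,0,-0.35]},{"translation":[0.57,-0.99,0],"angular":[0,0,-0.35]},{"translation":[0.57,-0.99,0],"angular":[0,0,-0.35]},{"translation":[0.57,-0.99,0],"angular":[0,0,-0.35]},{"translation":[0.57,-0.99,0],"angular":[0,0,-0.35]}], "jaw": 1}}

```text
clock: 1.25
position: [0.3563, 0.3918, 0.4047]
orientation: [0.338, 0.941, 0.0, 0.0]
wrist_force: [-0.8, 0.1, 0.2]
finger_gap: 0.001
grasp_force: 0.0
```

>>> {"op": "carry_out", "data": {"plan": [{"translation":[0.57,-0.99,0],"angular":[0,0,-0.35]},{"translation":[0.57,-0.99,0],"angular":[0,0,-0.35]},{"translation":[0.57,-0.99,0],"angular":[0,0,-0.35]},{"translation":[0.57,-0.99,0],"angular":[0,0,-0.35]},{"translation":[0.57,-0.99,0],"angular":[0,0,-0.35]},{"translation":[0.57,-0.99,0],"angular":[0,0,-0.35]},{"translation":[0.57,-0.99,0],"angular":[0,0,-0.35]},{"translation":[0.57,-0.99,0],"angular":[0,0,-0.35]},{"translation":[0.57,-0.99,0],"angular":[0,0,-0.35]},{"translation":[0.57,-0.99,0],"angular":[0,0,-0.35]}]}}

```text
clock: 2.25
position: [0.4988, 0.1442, 0.4048]
orientation: [0.504, 0.864, 0.0, 0.0]
wrist_force: [-0.2, -0.3, 0.1]
finger_gap: 0.0
grasp_force: 0.0
```

>>> {"op": "carry_out", "data": {"plan": [{"translation":[0.57,-0.99,0],"angular":[0,0,-0.35]},{"translation":[0.57,-0.99,0],"angular":[0,0,-0.35]},{"translation":[0.57,-0.99,0],"angular":[0,0,-0.35]},{"translation":[0.57,-0.99,0],"angular":[0,0,-0.35]},{"translation":[0.57,-0.99,0],"angular":[0,0,-0.35]},{"translation":[0.57,-0.99,0],"angular":[0,0,-0.35]},{"translation":[0.57,-0.99,0],"angular":[0,0,-0.35]},{"translation":[0,0,0],"angular":[0,0,0]},{"translation":[0,0,0],"angular":[0,0,0]}]}}

```text
clock: 3.15
position: [0.5982, -0.0282, 0.4044]
orientation: [0.61, 0.792, -0.0, -0.001]
wrist_force: [0.5, 0.6, -0.7]
finger_gap: 0.0
grasp_force: 0.0
```

Run:
```python
from h import *
d=grab('wrist');save(d,'w1.png');np.save('w1.npy',d,allow_pickle=True);print(readout.get_obs()['position'])
```

```text
[ 0.59792402 -0.02756638  0.40443116]
```

View pics/w1.png

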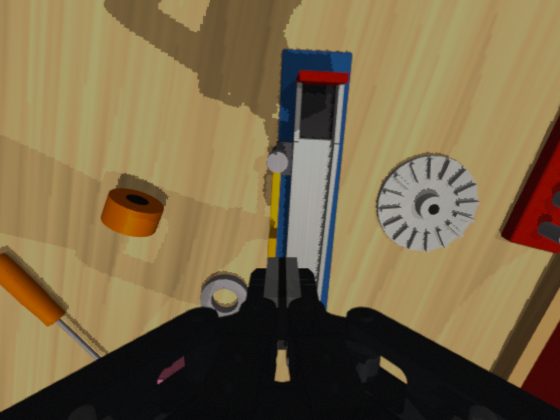

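The wrist view shows the plate's uphill corners at (282,50) and (352,52), the red stop at (323,77), the ridge at row ~142, the hinge at (277,161), and the keeper running downhill. The fingers cover the low end.

Run:
```python
from h import *
d=np.load('w1.npy',allow_pickle=True).item();h=cv2.cvtColor(d['img'],cv2.COLOR_RGB2HSV)
for nm,uv,z in[('pl',(282,50),.008),('pr',(352,52),.008),('redL',(297,72),.083),('redR',(350,72),.083),('redfaceL',(297,82),.083),('redfaceR',(350,82),.083),('hinge',(277,161),.085),('ridgeL',(302,142),.053),('ridgeR',(340,142),.053)]:
    print(nm,onz(d,uv,z).round(4))
m=((h[...,0]>100)&(h[...,0]<125)&(h[...,1]>110)&(h[...,2]>50)).astype(np.uint8);m[:,:270]=0;m[:,365:]=0
R=[];L=[]
for r in range(62,255,8):
    c=np.flatnonzero(m[r]);
    if len(c): R.append(onz(d,(c[-1]+.5,r),.004)); L.append(onz(d,(c[0]-.5,r),.008))
for n,A in(('R',R),('L',L)):
    A=np.array(A)[:,:2];f=cv2.fitLine(A.astype(np.float32),cv2.DIST_HUBER,0,.001,.001).ravel();print(n,f,np.degrees(np.arctan2(f[1],f[0])))
# red mask
m=((h[...,0]<6)|(h[...,0]>174))&(h[...,1]>150)&(h[...,2]>70);m[:,:280]=0;m[:,365:]=0;m[120:]=0
ys,xs=np.nonzero(m);print('red',xs.min(),xs.max(),ys.min(),ys.max())
# yellow
m=((h[...,0]>20)&(h[...,0]<32)&(h[...,1]>200));m[:,:255]=0;m[:,300:]=0
ys,xs=np.nonzero(m);print('yel',len(xs),xs.min(),xs.max(),ys.min(),ys.max())
for r in range(165,265,10):
    c=xs[ys==r]
    if len(c):print(r,c.min(),c.max(),onz(d,((c.min()+c.max())/2,r),.082)[:2].round(4))
# scene low-end bearing circle check
```

```text
pl [0.565  0.0957 0.008 ]
pr [0.6319 0.1115 0.008 ]
redL [0.5835 0.0727 0.083 ]
redR [0.6241 0.0834 0.083 ]
redfaceL [0.5855 0.0656 0.083 ]
redfaceR [0.6264 0.0764 0.083 ]
hinge [0.5859 0.0006 0.085 ]
ridgeL [0.6047 0.0189 0.053 ]
ridgeR [0.6388 0.028  0.053 ]
R [ 0.20772602 -0.978187    0.65834713 -0.01225111] -78.01087
L [ 0.24689706 -0.9690417   0.5949235  -0.00567566] -75.706024
red 299 347 71 83
yel 605 268 279 173 256
175 272 279 [ 0.5878 -0.0119]
185 272 279 [ 0.59   -0.0205]
195 271 278 [ 0.5914 -0.0295]
205 271 277 [ 0.5933 -0.0385]
215 271 277 [ 0.5957 -0.0476]
225 270 276 [ 0.5972 -0.057 ]
235 269 275 [ 0.5987 -0.0667]
245 268 275 [ 0.6007 -0.0764]
255 268 274 [ 0.6028 -0.0863]
```

```bash
cat >> h.py <<'E'
yaw=np.radians(103.3);O=np.array([.6376,-.0618,0]);u=np.array([np.cos(yaw),np.sin(yaw),0]);l=np.array([-u[1],u[0],0])
def G(x,y,z): return O+(u*x+l*y)/1000+np.array([0,0,z/1000])
E
python3 - <<'E'
from h import *
for n in('scene','side'):
    d=grab(n)
    im=d['img'].copy()
    for g in[(-132,0,51),(136,16,83),(136,-16,83),(70,34,82),(-170,-35,8),(170,-35,8),(170,35,8),(88,16,53),(88,-16,53),(-150,16,34),(-150,-16,34),(-132,14,79),(-132,-14,79)]:
        p=proj(d,G(*g));print(n,g,p.round(1))
        cv2.circle(im,(int(p[0]*8),int(p[1]*8)),6,(0,255,0),1,shift=3)
    x,y=(165,185) if n=='scene' else (215,170)
    a=im[y:y+95,x:x+140] if n=='scene' else im[y:y+95,x:x+90]
    q=cv2.resize(a,None,fx=4,fy=4,interpolation=cv2.INTER_NEAREST)
    if n=='scene':A=q
    else: cv2.imwrite('pics/chk.png',cv2.cvtColor(np.hstack([A[:, :440],q[:, :360]]),cv2.COLOR_RGB2BGR))
print(G(-132,0,51),G(-176,0,0))
E
```

```text
scene (-132, 0, 51) [186.7 210.6]
scene (136, 16, 83) [282.7 231. ]
scene (136, -16, 83) [277. 240.]
scene (70, 34, 82) [261.7 217.9]
scene (-170, -35, 8) [169.4 226.1]
scene (170, -35, 8) [286.3 270. ]
scene (170, 35, 8) [297.9 250.1]
scene (88, 16, 53) [265.2 232.9]
scene (88, -16, 53) [259.4 241.7]
scene (-150, 16, 34) [185.  209.1]
scene (-150, -16, 34) [178.4 217. ]
scene (-132, 14, 79) [188.3 199.5]
scene (-132, -14, 79) [182.3 206.5]
side (-132, 0, 51) [238.2 191.1]
side (136, 16, 83) [285.5 228.1]
side (136, -16, 83) [275.5 231.6]
side (70, 34, 82) [279.4 213.9]
side (-170, -35, 8) [223.8 199.2]
side (170, -35, 8) [275.4 261.5]
side (170, 35, 8) [296.9 253.3]
side (88, 16, 53) [276.9 227.1]
side (88, -16, 53) [267.1 230.5]
side (-150, 16, 34) [240.4 191.4]
side (-150, -16, 34) [231.4 194.1]
side (-132, 14, 79) [241.9 182.6]
side (-132, -14, 79) [233.8 185. ]
[ 0.66796657 -0.19025961  0.051     ] [ 0.67808875 -0.23307948  0.        ]
```

View pics/chk.png

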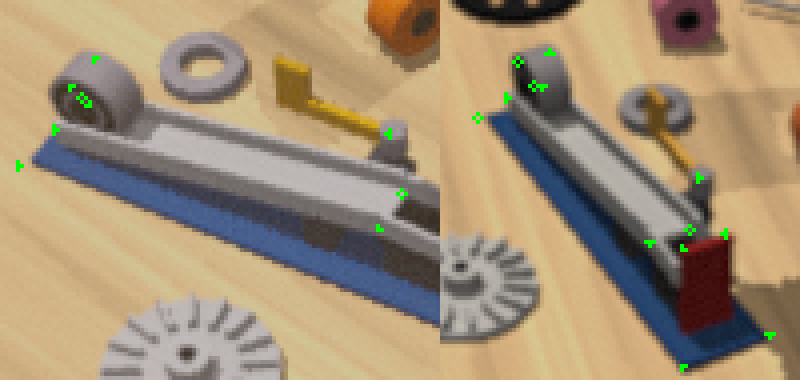

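The overlay fits at the uphill end but sits about 3 px left at the low end. The yaw is slightly off, so I'll refit from the matched points.

```bash
cat > fit.py <<'E'
from h import *
from scipy.optimize import least_squares
w=np.load('w1.npy',allow_pickle=True).item();s=grab('scene');e=grab('side')
D=[(s,(-170,-35,8),(173.2,225)),(e,(-170,-35,8),(227.5,199.5)),(w,(170,35,8),(282,50)),(w,(170,-35,8),(352,52)),(e,(170,35,8),(297.5,253.7)),(e,(170,-35,8),(275.7,262)),(s,(-132,0,51),(189,208.3)),(e,(-132,0,51),(240.5,189.2)),
(s,(170,-35,8),(155+530/4,160+440/4)),(s,(170,35,8),(155+575/4,160+366/4))]
def P(q,g):
    a=q[2];c,n=np.cos(a),np.sin(a);return np.array([q[0]+(c*g[0]-n*g[1])/1000,q[1]+(n*g[0]+c*g[1])/1000,g[2]/1000])
f=lambda q:np.concatenate([proj(d,P(q,g))-p for d,g,p in D])
r=least_squares(f,[.6376,-.0618,1.8],loss='soft_l1');print(r.x,np.degrees(r.x[2]));print(f(r.x).reshape(-1,2).round(1))
for g in[(-132,0,51),(-185,0,0),(136,0,83),(70,34,0),(108,0,75)]:print(g,P(r.x,g).round(4))
E
python3 fit.py
```

```text
[ 0.63251719 -0.0619493   1.77476133] 101.68633378931169
[[-1.7 -1.3]
 [-1.  -1.1]
 [-0.7 -2.3]
 [ 0.5  0. ]
 [-0.2 -0. ]
 [-0.3 -0.6]
 [-0.1  0.2]
 [ 0.3  1.4]
 [-1.1 -0. ]
 [-0.1 -1.2]]
(-132, 0, 51) [ 0.6593 -0.1912  0.051 ]
(-185, 0, 0) [ 0.67   -0.2431  0.    ]
(136, 0, 83) [0.605  0.0712 0.083 ]
(70, 34, 0) [ 5.85e-01 -3.00e-04  0.00e+00]
(108, 0, 75) [0.6106 0.0438 0.075 ]
```

>>> {"op": "carry_out", "data": {"plan": [{"translation":[0.32,-0.96,0],"angular":[0,0,-0.06]},{"translation":[0.32,-0.96,0],"angular":[0,0,-0.06]},{"translation":[0.32,-0.96,0],"angular":[0,0,-0.06]},{"translation":[0.32,-0.96,0],"angular":[0,0,-0.06]},{"translation":[0.32,-0.96,0],"angular":[0,0,-0.06]},{"translation":[0.32,-0.96,0],"angular":[0,0,-0.06]},{"translation":[0.32,-0.96,0],"angular":[0,0,-0.06]},{"translation":[0.32,-0.96,0],"angular":[0,0,-0.06]},{"translation":[0.32,-0.94,0],"angular":[0,0,-0.04]}]}}

```text
clock: 4.3
position: [0.6705, -0.2435, 0.4048]
orientation: [0.631, 0.776, 0.0, -0.0]
wrist_force: [-0.8, -0.2, -0.1]
finger_gap: -0.003
grasp_force: 0.0
```

>>> {"op": "carry_out", "data": {"plan": [{"translation":[0,0,-1],"angular":[0,0,0]},{"translation":[0,0,-1],"angular":[0,0,0]},{"translation":[0,0,-1],"angular":[0,0,0]},{"translation":[0,0,-1],"angular":[0,0,0]},{"translation":[0,0,-1],"angular":[0,0,0]},{"translation":[0,0,-0.5],"angular":[0,0,0]},{"translation":[0,0,0],"angular":[0,0,0]},{"translation":[0,0,0],"angular":[0,0,0]}]}}

```text
clock: 5.1
position: [0.6706, -0.2432, 0.2682]
orientation: [0.631, 0.776, 0.0, 0.001]
wrist_force: [0.6, 0.0, 0.7]
finger_gap: -0.003
grasp_force: 0.0
```

Run:
```python
from h import *
o=readout.get_obs();print(o['position'],o['orientation'])
d=grab('wrist');e=grab('side')
q=cv2.resize(e['img'][150:250,205:295],None,fx=4,fy=4)
cv2.imwrite('pics/w2.png',cv2.cvtColor(np.hstack([cv2.resize(d['img'],(440,400)) if 0 else d['img'][10:410,60:500],q]),cv2.COLOR_RGB2BGR))
```

```text
[ 0.67059276 -0.24320588  0.26821524] [6.30868278e-01 7.75889693e-01 1.19063232e-04 6.21887773e-04]
```

View pics/w2.png

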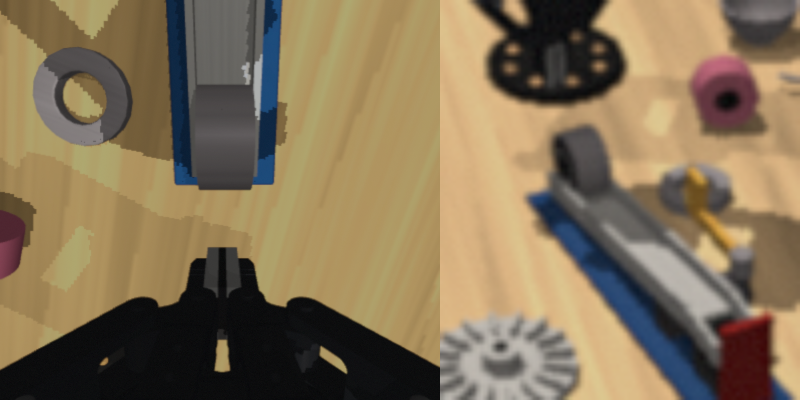

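The wrist view has the bearing centred at crop column 224 and the fingertips at 222, so they are aligned. The side view shows the keeper still open. Next I descend and push.

>>> {"op": "carry_out", "data": {"plan": [{"translation":[0,0,-1],"angular":[0,0,0]},{"translation":[0,0,-1],"angular":[0,0,0]},{"translation":[0,0,-0.12],"angular":[0,0,0]},{"translation":[0,0,0],"angular":[0,0,0]},{"translation":[-0.08,0.4,0.04],"angular":[0,0,0]},{"translation":[-0.06,0.3,0.03],"angular":[0,0,0]},{"translation":[-0.06,0.3,0.03],"angular":[0,0,0]},{"translation":[-0.08,0.39,0.04],"angular":[0,0,0]}]}}

```text
clock: 6.0
position: [0.6635, -0.2084, 0.2195]
orientation: [0.631, 0.776, 0.0, 0.002]
wrist_force: [0.1, -1.7, 0.4]
finger_gap: -0.003
grasp_force: 0.8
```

```bash
cat > st.py <<'E'
from h import *
import sys
o=readout.get_obs();a=1.77476;p=o['position']-np.array([.6325,-.0619,0])
print('gx,gy,tipz mm',1000*(np.cos(a)*p[0]+np.sin(a)*p[1]),1000*(-np.sin(a)*p[0]+np.cos(a)*p[1]),1000*p[2]-173,'F',o['wrist_force'].round(1),o['clock'])
if len(sys.argv)>1:
    d=grab('wrist');e=grab('side')
    q=cv2.resize(e['img'][150:250,205:295],None,fx=4,fy=4)
    cv2.imwrite('pics/'+sys.argv[1],cv2.cvtColor(np.hstack([d['img'][10:410,60:500],q]),cv2.COLOR_RGB2BGR))
E
python3 st.py w3.png
```

```text
gx,gy,tipz mm -149.71456266469576 -0.7287216590583373 46.48318322701232 F [ 0.1 -1.7  0.4] 6.0
```

View pics/w3.png

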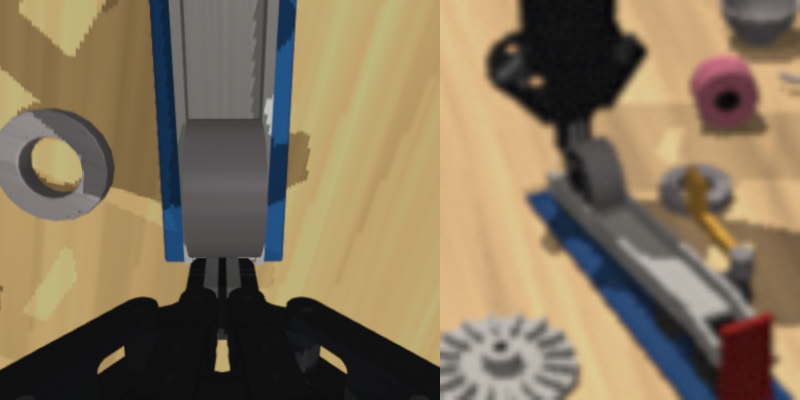

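In contact at 1.7 N, with the bearing started and centred. Pushing on.

>>> {"op": "carry_out", "data": {"plan": [{"translation":[-0.1,0.49,0.05],"angular":[0,0,0]},{"translation":[-0.1,0.49,0.05],"angular":[0,0,0]},{"translation":[-0.1,0.49,0.05],"angular":[0,0,0]},{"translation":[-0.1,0.49,0.05],"angular":[0,0,0]},{"translation":[-0.1,0.49,0.05],"angular":[0,0,0]},{"translation":[-0.1,0.49,0.05],"angular":[0,0,0]},{"translation":[-0.1,0.49,0.05],"angular":[0,0,0]},{"translation":[-0.1,0.49,0.05],"angular":[0,0,0]},{"translation":[-0.1,0.49,0.05],"angular":[0,0,0]},{"translation":[-0.1,0.49,0.05],"angular":[0,0,0]}]}}

```text
clock: 7.1
position: [0.6382, -0.0857, 0.2305]
orientation: [0.63, 0.776, -0.001, 0.002]
wrist_force: [7.1, -38.0, 0.9]
finger_gap: 0.0
grasp_force: 0.0
```

```bash
python3 st.py w4.png
```

```text
gx,gy,tipz mm -24.453857724118606 -0.7158153153434188 57.51079664193102 F [  7.1 -38.    0.9] 7.1
```

View pics/w4.png

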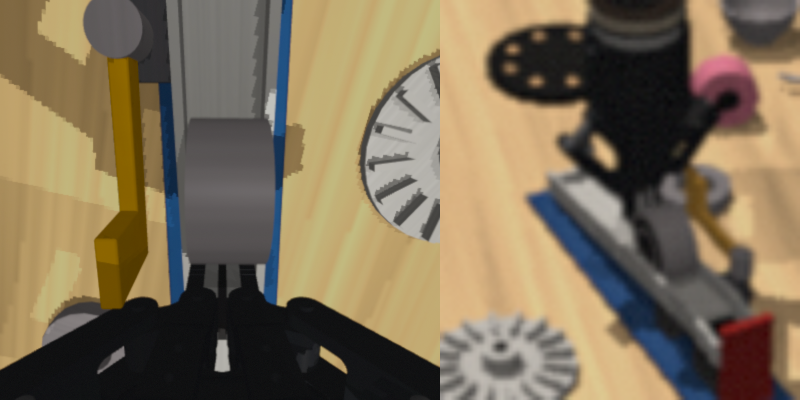

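The force jumped to 38 N. I'll check the moment to tell a wedged bearing from the gripper touching the keeper tab.

Run:
```python
from h import *
o=readout.get_obs();F,M=o['wrist_force'],o['moment'];print(F,M,o['dq'].round(3))
print('lever arm l (Mz/F), height arm', M[2]/np.hypot(*F[:2]), np.hypot(*M[:2])/np.hypot(*F[:2]))
w=grab('wrist')
a=1.77476;b=np.array([.6325,-.0619,0]);U=np.array([np.cos(a),np.sin(a),0]);L=np.array([-U[1],U[0],0])
for n,uv,z in[('hinge',(60+118,10+28),.085),('tab top far',(60+118,10+225),.108),('tab top L near',(60+96,10+258),.108),('tab R near top',(60+122,10+258),.108),('bearing front',(60+230,10+118),.07)]:
    p=onz(w,uv,z)-b;print(n,1000*p@U,1000*p@L)
```

```text
[ 0.55945041 -5.37429276  1.18441036] [-0.64046497 -0.04806746  0.19718447] [-0.013  0.005 -0.009  0.032  0.024 -0.002]
lever arm l (Mz/F), height arm 0.03649311763957457 0.11886481742406584
hinge 68.56069886575442 30.946828603638302
tab top far 13.40962362600922 29.099431525278842
tab top L near 2.8735375538333625 36.50642912139153
tab R near top 2.895096484430205 28.800104370964853
bearing front 41.345805833731575 -3.8082452194353453
```

The force acts 36 mm to the left and 119 mm below the TCP, so the gripper linkage is touching the keeper tab's top. I'll back off slightly, lean the gripper top 15° away from the keeper and raise the tip 7 mm.

>>> {"op": "carry_out", "data": {"plan": [{"translation":[0.05,-0.24,0],"angular":[0,0,0]},{"translation":[0.59,0.12,0.02],"angular":[-0.17,0.81,0]},{"translation":[0.59,0.12,0.02],"angular":[-0.17,0.81,0]},{"translation":[0.59,0.12,0.02],"angular":[-0.17,0.81,0]},{"translation":[0,0,0],"angular":[0,0,0]},{"translation":[0,0,0],"angular":[0,0,0]}]}}

```text
clock: 7.85
position: [0.6834, -0.0829, 0.231]
orientation: [0.626, 0.769, -0.1, -0.082]
wrist_force: [1.8, -0.5, 0.4]
finger_gap: -0.001
grasp_force: 0.3
```

```bash
cat > st.py <<'E'
from h import *
import sys
o=readout.get_obs();a=1.77476;Rm=Ro.from_quat(o['orientation']).as_matrix()
p=o['position']+Rm[:,2]*.173-np.array([.6325,-.0619,0])
print('tip gx,gy,z mm',1000*(np.cos(a)*p[0]+np.sin(a)*p[1]),1000*(-np.sin(a)*p[0]+np.cos(a)*p[1]),1000*p[2],'F',o['wrist_force'].round(1),'M',o['moment'].round(2),o['clock'])
if len(sys.argv)>1:
    d=grab('wrist');e=grab('side')
    q=cv2.resize(e['img'][150:250,205:295],None,fx=4,fy=4)
    cv2.imwrite('pics/'+sys.argv[1],cv2.cvtColor(np.hstack([d['img'][10:410,60:500],q]),cv2.COLOR_RGB2BGR))
E
python3 st.py w5.png
```

```text
tip gx,gy,z mm -30.878918828628397 -1.2681609360731043 63.744743673036616 F [ 1.8 -0.5  0.4] M [-0.02 -0.14  0.04] 7.85
```

View pics/w5.png

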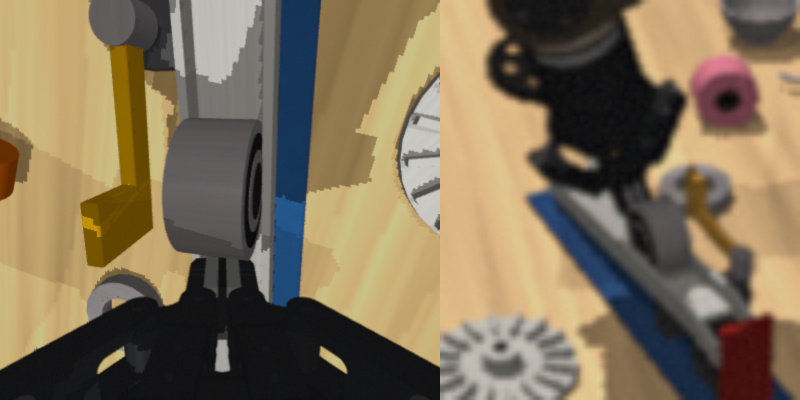

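Clear of the tab now and still in contact with the bearing. I'll continue gently.

>>> {"op": "carry_out", "data": {"plan": [{"translation":[-0.06,0.29,0.03],"angular":[0,0,0]},{"translation":[-0.06,0.29,0.03],"angular":[0,0,0]},{"translation":[-0.06,0.29,0.03],"angular":[0,0,0]}]}}

```text
clock: 8.25
position: [0.6788, -0.0608, 0.2344]
orientation: [0.626, 0.769, -0.101, -0.081]
wrist_force: [0.8, -2.0, 1.7]
finger_gap: 0.003
grasp_force: 0.7
```

>>> {"op": "carry_out", "data": {"plan": [{"translation":[-0.06,0.29,0.03],"angular":[0,0,0]},{"translation":[-0.06,0.29,0.03],"angular":[0,0,0]}]}}

```text
clock: 8.45
position: [0.676, -0.0461, 0.2357]
orientation: [0.626, 0.769, -0.101, -0.081]
wrist_force: [0.2, -3.4, 0.5]
finger_gap: -0.001
grasp_force: 1.0
```

```bash
python3 st.py
```

```text
tip gx,gy,z mm 6.493762068823194 -1.3560308880700516 68.52380030812772 F [ 0.2 -3.4  0.5] M [-0.28 -0.16  0.1 ] 8.45
```

>>> {"op": "carry_out", "data": {"plan": [{"translation":[-0.06,0.29,0.02],"angular":[0,0,0]},{"translation":[-0.06,0.29,0.02],"angular":[0,0,0]},{"translation":[-0.06,0.29,0.02],"angular":[0,0,0]},{"translation":[-0.06,0.29,0.02],"angular":[0,0,0]},{"translation":[-0.06,0.29,0.02],"angular":[0,0,0]}]}}

```text
clock: 8.95
position: [0.6686, -0.0101, 0.238]
orientation: [0.626, 0.769, -0.101, -0.082]
wrist_force: [0.9, -2.8, 1.3]
finger_gap: 0.001
grasp_force: 1.1
```

>>> {"op": "carry_out", "data": {"plan": [{"translation":[-0.05,0.24,0],"angular":[0,0,0]},{"translation":[-0.05,0.24,0],"angular":[0,0,0]},{"translation":[-0.03,0.14,0],"angular":[0,0,0]},{"translation":[0,0,0],"angular":[0,0,0]}]}}

```text
clock: 9.35
position: [0.6651, 0.0057, 0.2376]
orientation: [0.625, 0.769, -0.101, -0.082]
wrist_force: [0.8, -0.4, -0.6]
finger_gap: -0.004
grasp_force: 0.0
```

```bash
python3 st.py w6.png
```

```text
tip gx,gy,z mm 59.5454345833376 -1.0400093189138135 70.40075623357667 F [ 0.8 -0.4 -0.6] M [ 0.02 -0.11 -0.07] 9.35
```

View pics/w6.png

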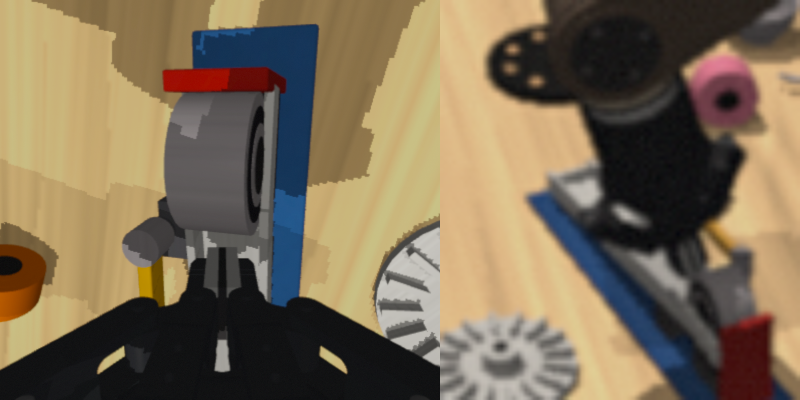

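The bearing is home against the red stop (rim top at row ~93, stop at ~80) and no longer presses on the finger. I'll lift, straighten the tool and go to the outer side of the keeper tab.

>>> {"op": "carry_out", "data": {"plan": [{"translation":[0,0,1],"angular":[0,0,0]},{"translation":[0,0,1],"angular":[0,0,0]},{"translation":[0,0,1],"angular":[0,0,0]},{"translation":[-0.59,-0.12,0],"angular":[0.17,-0.81,0]},{"translation":[-0.59,-0.12,0],"angular":[0.17,-0.81,0]},{"translation":[-0.59,-0.12,0],"angular":[0.17,-0.81,0]},{"translation":[-0.7,-0.98,0],"angular":[0,0,0]},{"translation":[-0.7,-0.98,0],"angular":[0,0,0]},{"translation":[-0.68,-0.98,0],"angular":[0,0,0]},{"translation":[0,0,0],"angular":[0,0,0]}]}}

```text
clock: 10.45
position: [0.5678, -0.0799, 0.3129]
orientation: [0.632, 0.775, -0.0, -0.0]
wrist_force: [0.2, 0.9, 0.2]
finger_gap: 0.001
grasp_force: 0.0
```

Run:
```python
from h import *
a=1.77476;b=np.array([.6325,-.0619,0]);U=np.array([np.cos(a),np.sin(a),0]);L=np.array([-U[1],U[0],0])
o=readout.get_obs();p=o['position']-b;print('tcp g',1000*p@U,1000*p@L,o['position'][2]-.173,o['orientation'])
w=grab('wrist');np.save('w7.npy',w,allow_pickle=True);save(w,'w7.png')
h=cv2.cvtColor(w['img'],cv2.COLOR_RGB2HSV)
m=((h[...,0]>18)&(h[...,0]<33)&(h[...,1]>190)&(h[...,2]>60)).astype(np.uint8)
n,lab,s,c=cv2.connectedComponentsWithStats(m)
for i in range(1,n):
    if s[i,4]>40:
        print(s[i]);pt=np.argwhere(lab==i)[:,::-1].astype(np.float32);r=cv2.minAreaRect(pt);print(r)
for q,name in(((70,34,85),'hinge'),((-2,34,108),'tab.43'),((108,0,103),'btop')): print(name,proj(w,b+(U*q[0]+L*q[1])/1000+[0,0,q[2]/1000]))
# tab in scene camera
for nm in('scene','side'):
    d=grab(nm);h=cv2.cvtColor(d['img'],cv2.COLOR_RGB2HSV);m=((h[...,0]>20)&(h[...,0]<32)&(h[...,1]>180)).astype(np.uint8)
    q=proj(d,b+(-.002*U+.034*L)+[0,0,.088]);print(nm,'pred tab',q);ys,xs=np.nonzero(m);k=(abs(xs-q[0])<35)&(abs(ys-q[1])<35);print(k.sum(),xs[k].min() if k.any() else 0,xs[k].max() if k.any() else 0,ys[k].min() if k.any() else 0,ys[k].max() if k.any() else 0)
```

```text
tcp g -4.536150397972 66.97743644686398 0.1399046593551725 [ 6.32469831e-01  7.74584815e-01 -4.72186138e-04 -2.34133670e-04]
[ 329  123   21  140 2096]
((339.0, 192.5), (139.0, 20.0), 90.0)
hinge [341.75732435 106.47964312]
tab.43 [342.12934646 243.21493712]
btop [425.45737244  20.49430956]
scene pred tab [237.71415589 206.36152906]
38 234 258 200 217
side pred tab [269.15026558 199.35461436]
0 0 0 0 0
```

The keeper still points straight downhill (bar at columns 329–350, predicted 342). I'll compute the arc moves.

Run:
```python
from h import *
a=1.77476;U=np.array([np.cos(a),np.sin(a)]);L=np.array([-U[1],U[0]])
c=np.array([-4.5,67.])
for deg in [0,6,14,22,30,38,46,54,62,70,78,85,90,92]:
    f=np.radians(deg);r=74-5*deg/90
    d=3.5+11*abs(np.sin(f))+14.5*abs(np.cos(f))
    p=np.array([70,34])+r*np.array([-np.cos(f),-np.sin(f)])-d*np.array([np.sin(f),-np.cos(f)])
    s=p-c;c=p;print(deg,p.round(1),((s[0]*U+s[1]*L)/25).round(2))
```

```text
0 [-4. 52.] [0.58 0.14]
6 [-5.3 45.3] [0.27 0.01]
14 [-5.9 35.9] [0.37 0.05]
22 [-5.4 26.3] [0.37 0.1 ]
30 [-3.4 16.5] [0.37 0.16]
38 [-0.   6.8] [0.35 0.21]
46 [ 4.9 -2.5] [0.32 0.27]
54 [ 11.3 -11.1] [0.29 0.32]
62 [ 19.2 -18.9] [0.24 0.37]
70 [ 28.4 -25.5] [0.18 0.41]
78 [ 38.6 -30.6] [0.12 0.44]
85 [ 48.3 -33.6] [0.04 0.4 ]
90 [ 55.5 -35. ] [-0.01  0.29]
92 [ 57.4 -35.4] [-0.    0.08]
```

>>> {"op": "carry_out", "data": {"plan": [{"translation":[0,0,-1],"angular":[0,0,0]},{"translation":[0,0,-1],"angular":[0,0,0]},{"translation":[0,0,-0.1],"angular":[0,0,0]},{"translation":[0,0,0],"angular":[0,0,0]}]}}

```text
clock: 11.0
position: [0.5694, -0.0769, 0.2598]
orientation: [0.631, 0.776, -0.0, -0.001]
wrist_force: [-0.5, -0.6, 0.7]
finger_gap: -0.006
grasp_force: 0.0
```

>>> {"op": "carry_out", "data": {"plan": [{"translation":[0.52,0.02,0],"angular":[0,0,0]},{"translation":[0.27,0.01,0],"angular":[0,0,0]},{"translation":[0.37,0.05,0],"angular":[0,0,0]},{"translation":[0.37,0.1,0],"angular":[0,0,0]},{"translation":[0.37,0.16,0],"angular":[0,0,0]},{"translation":[0,0,0],"angular":[0,0,0]}]}}

```text
clock: 11.6
position: [0.6179, -0.0687, 0.2609]
orientation: [0.631, 0.776, 0.0, 0.001]
wrist_force: [0.3, 0.5, -0.3]
finger_gap: 0.0
grasp_force: 0.0
```

```bash
cat > ye.py <<'E'
from h import *
a=1.77476;b=np.array([.6325,-.0619,0]);U=np.array([np.cos(a),np.sin(a),0]);L=np.array([-U[1],U[0],0])
w=grab('wrist');h=cv2.cvtColor(w['img'],cv2.COLOR_RGB2HSV)
m=((h[...,0]>18)&(h[...,0]<33)&(h[...,1]>190)&(h[...,2]>60)).astype(np.uint8)
n,lab,s,c=cv2.connectedComponentsWithStats(m)
for i in range(1,n):
    if s[i,4]>60:
        pt=np.argwhere(lab==i)[:,::-1].astype(np.float32);print(s[i])
        P=np.array([(onz(w,q,.082)-b)[:2] for q in pt[::7]])
        G2=1000*np.c_[P@U[:2],P@L[:2]];hh=np.hypot(*(G2-[70,34]).T);k=hh<50
        if k.sum()>5:print('bar mean dir deg',np.degrees(np.arctan2(-(G2[k,1]-34).mean(),-(G2[k,0]-70).mean())),'r',hh.min(),hh.max())
E
python3 st.py; python3 ye.py
```

```text
tip gx,gy,z mm -3.810142040088203 15.42272170465659 87.87152834711587 F [ 0.3  0.5 -0.3] M [0.01 0.01 0.02] 11.6
[ 244  123   98  178 3379]
bar mean dir deg 30.54039631060347 r 9.954106747220944 100.19910539946308
```

The bar is turning as planned, at 30° of 90°. Continuing the arc.

>>> {"op": "carry_out", "data": {"plan": [{"translation":[0.35,0.21,0],"angular":[0,0,0]},{"translation":[0.32,0.27,0],"angular":[0,0,0]},{"translation":[0.29,0.32,0],"angular":[0,0,0]},{"translation":[0.24,0.37,0],"angular":[0,0,0]},{"translation":[0.18,0.41,0],"angular":[0,0,0]},{"translation":[0.12,0.44,0],"angular":[0,0,0]},{"translation":[0,0,0],"angular":[0,0,0]}]}}

```text
clock: 12.35
position: [0.6545, -0.0169, 0.2605]
orientation: [0.63, 0.776, 0.0, 0.0]
wrist_force: [-0.9, 0.4, -0.3]
finger_gap: -0.001
grasp_force: 0.0
```

```bash
python3 st.py; python3 ye.py
```

```text
tip gx,gy,z mm 39.725348352791165 -30.82509024337353 87.48625406085431 F [-0.9  0.4 -0.3] M [ 0.02 -0.01 -0.03] 12.35
[ 160  199  170   78 4926]
bar mean dir deg 82.21508409933186 r 10.556631107842474 91.8580452249737
```

>>> {"op": "carry_out", "data": {"plan": [{"translation":[0.02,0.3,0],"angular":[0,0,0]},{"translation":[-0.02,0.25,0],"angular":[0,0,0]},{"translation":[0,0,0],"angular":[0,0,0]}]}}

```text
clock: 12.7
position: [0.6541, -0.0042, 0.2606]
orientation: [0.631, 0.776, 0.0, -0.0]
wrist_force: [-0.2, 0.3, -0.1]
finger_gap: 0.002
grasp_force: 0.0
```

```bash
python3 st.py; python3 ye.py
```

```text
tip gx,gy,z mm 52.2160230544618 -32.84972353880324 87.55334427002836 F [-0.2  0.3 -0.1] M [-0.    0.02  0.  ] 12.7
[ 159  220  169   55 4915]
bar mean dir deg 91.71801924488408 r 10.0487681911614 89.92146944172977
```

>>> {"op": "carry_out", "data": {"plan": [{"translation":[-0.02,0.1,0],"angular":[0,0,0]},{"translation":[-0.02,0.1,0],"angular":[0,0,0]},{"translation":[0,0,0],"angular":[0,0,0]}]}}

```text
clock: 13.05
position: [0.6533, -0.0001, 0.2606]
orientation: [0.631, 0.776, -0.0, 0.001]
wrist_force: [-0.1, -2.2, -1.1]
finger_gap: -0.003
grasp_force: 0.9
```

```bash
python3 st.py; python3 ye.py
```

```text
tip gx,gy,z mm 56.084355694332366 -32.92330362462902 87.57895883060316 F [-0.1 -2.2 -1.1] M [-0.26 -0.13 -0.01] 13.05
[ 159  227  169   48 4912]
bar mean dir deg 94.56732389818022 r 9.975486248077553 89.31050099113206
```

>>> {"op": "carry_out", "data": {"plan": [{"translation":[-0.02,0.08,0],"angular":[0,0,0]},{"translation":[0,0,0],"angular":[0,0,0]}]}}

```text
clock: 13.3
position: [0.6531, 0.0006, 0.2607]
orientation: [0.631, 0.776, -0.001, 0.002]
wrist_force: [1.8, -6.2, -1.9]
finger_gap: -0.002
grasp_force: 3.6
```

```bash
python3 st.py; python3 ye.py
```

```text
tip gx,gy,z mm 56.25209034254645 -32.9701752060927 87.69378358408717 F [ 1.8 -6.2 -1.9] M [-1.15 -0.29 -0.02] 13.3
[ 159  227  169   48 4916]
bar mean dir deg 94.6918035196598 r 10.203527857807083 89.24231274176452
```

The keeper is on its end stop: the force rises with no further motion. I'll back off, lift clear and verify.

>>> {"op": "carry_out", "data": {"plan": [{"translation":[0.12,-0.6,0],"angular":[0,0,0]},{"translation":[0.1,-0.5,0],"angular":[0,0,0]},{"translation":[0,0,1],"angular":[0,0,0]},{"translation":[0,0,1],"angular":[0,0,0]},{"translation":[0,0,1],"angular":[0,0,0]},{"translation":[0,0,1],"angular":[0,0,0]},{"translation":[0,0,1],"angular":[0,0,0]},{"translation":[0,0,0],"angular":[0,0,0]},{"translation":[0,0,0],"angular":[0,0,0]}]}}

```text
clock: 14.25
position: [0.6582, -0.0258, 0.3855]
orientation: [0.631, 0.776, 0.0, 0.0]
wrist_force: [0.2, -0.1, 0.3]
finger_gap: -0.002
grasp_force: 0.0
```

```bash
python3 st.py; python3 ye.py
python3 - <<'E'
from h import *
a=1.77476;b=np.array([.6325,-.0619,0]);U=np.array([np.cos(a),np.sin(a),0]);L=np.array([-U[1],U[0],0])
w=grab('wrist');save(w,'w8.png');h=cv2.cvtColor(w['img'],cv2.COLOR_RGB2HSV)
for q,n in(((108,0,103),'btop'),((136,0,83),'stop'),((70,0,82),'bar')):
    print(n,proj(w,b+(U*q[0]+L*q[1])/1000+[0,0,q[2]/1000]).round(1))
c=int(proj(w,b+U*.1+[0,0,.09])[0])
print(c,[(r,*w['img'][r,c].tolist()) for r in range(40,190,5)])
E
```

```text
tip gx,gy,z mm 30.134754724214357 -32.57540613245168 212.53117187965518 F [ 0.2 -0.1  0.3] M [-0.   -0.   -0.02] 14.25
[ 211  147   96   15 1049]
bar mean dir deg 90.95486303865182 r 10.094683826629979 86.07433419315103
btop [236.9 102.5]
stop [239.   62.7]
bar [242.1 153.4]
239 [(40, 15, 40, 68), (45, 15, 38, 67), (50, 18, 37, 64), (55, 81, 5, 0), (60, 80, 4, 2), (65, 56, 48, 48), (70, 67, 63, 63), (75, 69, 66, 66), (80, 72, 68, 68), (85, 74, 70, 70), (90, 76, 72, 73), (95, 80, 76, 77), (100, 80, 76, 77), (105, 78, 73, 74), (110, 73, 69, 69), (115, 72, 68, 68), (120, 66, 62, 62), (125, 64, 60, 61), (130, 59, 57, 56), (135, 53, 50, 50), (140, 59, 57, 56), (145, 92, 91, 87), (150, 159, 119, 0), (155, 168, 139, 0), (160, 155, 153, 146), (165, 162, 160, 155), (170, 162, 160, 155), (175, 162, 160, 154), (180, 161, 159, 153), (185, 161, 159, 153)]
```

The bearing touches the stop (grey meets red at row ~63, brightest crown at ~100 against 102.5 predicted) and the bar stands at 91° across. Handing in.

```bash
python3 -c "
from h import *
print(ctrl.close_job())"
```

```text
the job is handed in; nothing more can be done
None
```

I handed the job in at about 14 s: by my last camera check the bearing sat in the seat against the red stop, the keeper bar lay square across behind it, and the arm was clear. Midway the gripper linkage pressed the keeper tab at about 38 N (limit 40 N) before I backed off and tilted clear; the judge returned no verdict.

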